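# Seal a blister card in the press and bolt the platen shut

### The job

Seal the blister card in the card press: push the blue tray fully home under the raised platen, then push the spring-loaded platen down at its front, by the bolt, until it lies level on the card, and keep it pressed firmly, with about 15 N at the knob, for a good second. Feel for the force and never go much over 20 N there, or the tablets crack. Still holding the platen down, slide the bolt by its black knob fully home under the steel keeper so that the platen stays shut when you let go, and leave the dropper bottle, the jar and the stamp where they stand.

Things in the scene. Friction and masses are not known exactly. Their poses are not given: they have to be found in the camera images.
- press: white blister-card press, base 230 x 170 mm, 18 mm high with its feet, fixed to the table. Origin: centre of its underside on the table. Its x axis points from the open front (tray handle) to the hinge at the back, its y axis to the side where the steel keeper stands, z up; along x and y it is 115 and 85 mm each way.
- tray (a joint): blue plastic tray that slides along the press's x in rails; m pulled out towards the front: 0 = fully home against its stop, 0.065 = farthest out. Friction about 2 N. Push it by its upright handle plate at the front.
- tray_handle (a point): middle of the front face of the tray's upright handle plate (8 mm thick, 56 mm wide, from 19 to 46 mm above the table; the point is 33 mm up and faces the press's -x). With the tray home it lies 129 mm in front of the press's origin.
- platen (a joint): aluminium platen (157 mm from back to front, 120 wide, 8 thick) hinged at the back; rad above level: 0 = level on the card, 0.33 = raised against its stop. Its spring pushes it up: to hold it down at the knob takes about 3 N when raised and 7 N when level; what is pressed beyond that goes into the card, which is as hard as a stop.
- hinge (a point): middle of the platen's hinge axis, which runs along the press's y: 95 mm behind the press's origin, 40 mm above the table. The platen's front edge is 165 mm from it.
- bolt (a joint): flat steel bolt (bar 16 mm wide, 4 thick) lying along the press's y on the platen near its front edge; m shot: 0 = withdrawn, 0.020 = fully home. Slides to the press's +y, friction about 1.5 N, stays where left; fingers pressing on it drag it along. Its nose passes under the keeper only while the platen is within about 2 mm of level at the front; shot 0.014 or more it holds the platen by itself.
- knob (a point): middle of the black knob on the bolt: 16 mm across, 20 mm high (waist 12 mm), standing on the bar; the point is 10 mm above the bar's top, 18.5 mm above the platen's middle plane (which holds the hinge axis) and 148 mm in front of the hinge. Level platen: 58 mm above the table, bar's top 48.5. The bar's flat top is free for 25 mm either side of the knob, good to press on.
- keeper_mouth (a point): entry of the steel keeper, a staple on the press's +y side that stands 56 mm above the table: middle of the slot that the bolt's nose enters (slot 20 mm wide, its upper edge 50.5 mm above the table; with the platen level the bolt's top is at 48.5 mm).
- card: white blister card, 128 x 100 x 3 mm, backing up, snug in the tray's wells and moving with the tray; its top is 33 mm above the table. Origin: centre of its underside. Only the white silicone pad under the platen (128 x 102 x 3 mm) presses on it.
- dropper: small amber dropper bottle with a black top, 34 mm across, 102 high, loose beside the press; origin at the centre of its underside. Must stay.
- jar_b: clear jar of bark slices with a red lid, 80 mm across, 141 high, loose behind the hinge; origin at the centre of its underside. Must stay.
- rubber_stamp: wooden hand stamp with a turned handle, 34 x 48 mm, 81 high, loose beside the press; origin at the centre of its underside. Must stay.

How it is judged:
By the outcome, as a careful person would: the job done as asked, in the order asked, and still so for the second after the job is handed in, with the robot touching nothing.
It also fails if it takes over 53 s, if anything falls off the work surface, if the arm or the gripper's body presses on something with over 40 N, if the wrist force passes 120 N, or if a joint passes its speed limit or range.

### The arm

A 6-joint arm with a two-finger parallel gripper is mounted at the origin on the work surface; the furniture and walls round the work are solid. World frame = base frame: x ahead of the robot, y to its left, z up, the work surface at z = 0. Lengths are in m, angles in rad, forces in N, time in s.
With the tool pointing down it reaches from about 0.375 to 0.975 m from the base axis. Payload 3.8 kg.
Tool frame: the origin (TCP) lies at the very end of the fingers, on their centre line; the grasp point (between the pads) lies 19 mm behind it; x points along the fingers, y is the direction in which the jaws open and shut, and the axes are right-handed (so a half turn about x gives the same grasp; the last joint's range is limited). The gripper opens to 88 mm and grips with 3 to 60 N. Pads are 18 mm wide; open, the fingers measure 123 mm over their backs; the gripper's body (75 mm by 187 mm) begins 45 mm behind the grasp point.
Start: joints at [1.186, 0.264, 1.604, -0, 1.274, -0.037], TCP at [0.23, 0.635, 0.239] pointing down, gripper open.
Joint ranges: [-2.63, 2.63], [-0.94, 2.18], [0.31, 2.57], [-1.31, 4.45], [0, 2.66], [-2.55, 2.55]. Speed limits (rad/s): [2.57, 2.57, 3.14, 3.14, 3.14, 3.14].

### API

Orientations are given as a rotation vector (axis times angle).
In Python, from workcell import * gives the robot as it stands.
- The arm moves only by the shell command python3 -m jog 'ROWS' [OPENING] [FORCE]. ROWS is JSON, a list of rows, each a list of 2 entries, a list of its own where there are three numbers: the shift along the tool's x, y, z in cm, then the turn about the tool's x in degrees. In form: [[[tx, ty, tz], yaw], ...]. A call has 1 to 12 rows; each row shifts and turns the commanded pose from where the row before left it, along the tool's axes as they then stand; what a row does not reach is not made up. A row lasts 1/8 s, in which the tool goes at most 62.5 mm and 10.7 degrees, less where a joint would pass 70% of its speed; a pose out of reach is approached as far as the arm can. A call with a gripper value outside its range is refused whole. OPENING is the closure, from -1 (fully open) to 1 (shut), set as the call begins (- or left out, the last holds). The fingers move at their own pace and stop on an object; FORCE is the grip in N (left out, the last holds). Time passes only in rows, so rows that do not move let the fingers close. It gives the time, the measured TCP pose, the force and the opening at its end, in the units of the state.
- sense(): the state, without advancing time (a new reading comes with each control period).
- get_image(name): name is "scene" or "top" or "wrist"; returns the picture (420x560x3 uint8, red, green, blue); there is no depth.
- camera_params(name): a dict with "vertical_fov" (degrees; the focal length in pixels is half the picture's height over the tangent of half this angle, whatever the lens; pixels are square), "cx", "cy" (the principal point, pixels), "k1" (the pictures are not rectified: a ray, as slopes to the right and down, at radius r is drawn at 1 + k1 r^2 times it, then the intrinsics apply), "view" (4x4, takes a point from world to camera coordinates). Camera axes: x right, y down, z forward; pixel columns grow to the right and rows downward; lengths in m; the calibration is good to about 2 mm. A picture is of the moment at which its call begins: read the wrist's pose just before it. camera_params takes no time and is no camera call; for the wrist camera it gives the pose at the moment of the call.
- job_done(): hands the job in, once; it reports no verdict.
The state is a dict: "time_s": time; "qpos": joint angles; "joint_vel": joint speeds; "effort": joint torques, N m; "tool_pos": TCP position; "tool_rot": TCP orientation; "wrist_force": force on the tool from outside, world axes, zero at the start; "ft_torque": the same for the moment, N m; "opening": finger opening in m.
Only numpy, scipy, OpenCV 4.12 (cv2) and the standard library are available. Lean on these libraries where they do the work, as an engineer would, in place of code of your own. Each camera call takes 0.05 s, during which the arm holds its last target. There are 200 camera calls.

## Working session

There is one attempt and no reset: what is moved stays moved. The work goes in short steps, Python scripts to look and compute and a shell command to move; the robot and the scene stay as the last step left them, time stands still between calls to the robot, and variables do not carry over. Pictures are saved under pics/ and viewed, about 8 in all and at most 12, crops included, and the job is handed in when it is done.

```bash
mkdir -p pics; ls
cat > h.py <<'E'
from workcell import *
import numpy as np, cv2
def ray(cp,u,v):
    f=210/np.tan(np.radians(cp["vertical_fov"])/2)
    d=np.array([(u-cp["cx"])/f,(v-cp["cy"])/f]); r=d.copy()
    for _ in range(30): r=d/(1+cp["k1"]*(r@r))
    V=np.array(cp["view"]); R=V[:3,:3]
    return -R.T@V[:3,3], R.T@np.array([r[0],r[1],1])
def onz(cp,u,v,z):
    o,d=ray(cp,u,v); return o+d*(z-o[2])/d[2]
def proj(cp,p):
    f=210/np.tan(np.radians(cp["vertical_fov"])/2)
    V=np.array(cp["view"]); c=V[:3,:3]@np.array(p)+V[:3,3]; s=c[:2]/c[2]
    s=s*(1+cp["k1"]*(s@s)); return s*f+[cp["cx"],cp["cy"]]
def save(n,fn):
    im=np.array(get_image(n)); cv2.imwrite(f"pics/{fn}.png",im[:,:,::-1]); return im
E
python3 - <<'E'
from h import *
s=sense(); print({k:np.round(v,3) for k,v in s.items()})
a=save("scene","a_scene"); b=save("top","a_top")
for n in("scene","top","wrist"):
    c=camera_params(n); o,d=ray(c,280,210); print(n,c["vertical_fov"],o.round(3),d.round(3))
cv2.imwrite("pics/a.png",np.vstack([cv2.resize(a,None,fx=1,fy=1),b])[:,:,::-1])
E
```

```text
pics
{'time_s': np.float64(0.0), 'qpos': array([ 1.186,  0.265,  1.605, -0.   ,  1.274, -0.037]), 'joint_vel': array([-0.001,  0.002, -0.   ,  0.   ,  0.002,  0.   ]), 'effort': array([-2.0000e-03, -5.0210e+01, -3.5689e+01,  7.3000e-02,  2.9000e-02,
       -0.0000e+00]), 'tool_pos': array([0.23 , 0.634, 0.237]), 'tool_rot': array([ 0.271,  1.554, -0.275]), 'wrist_force': array([0.733, 0.184, 0.488]), 'ft_torque': array([-0.014,  0.045,  0.01 ]), 'opening': np.float64(0.088)}
scene 45.7479046906365 [0.081 0.318 0.718] [ 0.514 -0.398 -0.76 ]
top 43.50486502771318 [ 0.389 -0.031  0.893] [ 0.163  0.044 -0.986]
wrist 71.82559581839605 [0.16  0.659 0.384] [ 0.284 -0.098 -0.954]
```

View pics/a_top.png

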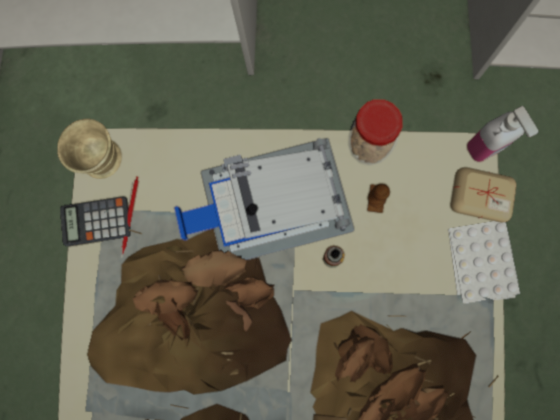

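View pics/a_scene.png

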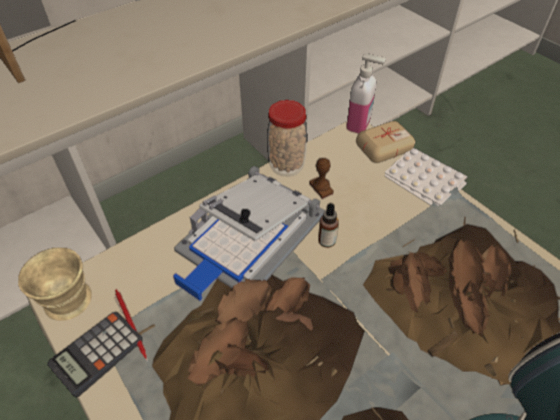

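Top view: press around (280,200), handle at left (182,222), hinge at right, keeper at (235,165), knob (252,209), stamp (378,197), dropper (334,256), jar (378,125). I'll enlarge the press in the top view.

Run:
```python
from h import *
b=cv2.imread("pics/a_top.png")
cv2.imwrite("pics/a_topc.png",cv2.resize(b[125:275,165:365],None,fx=4,fy=4,interpolation=cv2.INTER_CUBIC))
c=camera_params("top")
for u,v in [(280,200),(380,200),(280,100)]: print(onz(c,u,v,0.02).round(3))
hsv=cv2.cvtColor(b,cv2.COLOR_BGR2HSV)
m=cv2.inRange(hsv,(100,150,60),(130,255,255)); ys,xs=np.nonzero(m[:, :300]); print(xs.min(),xs.max(),ys.min(),ys.max())
```

```text
[0.55  0.008 0.02 ]
[ 0.553 -0.16   0.02 ]
[0.729 0.013 0.02 ]
175 255 179 245
```

View pics/a_topc.png

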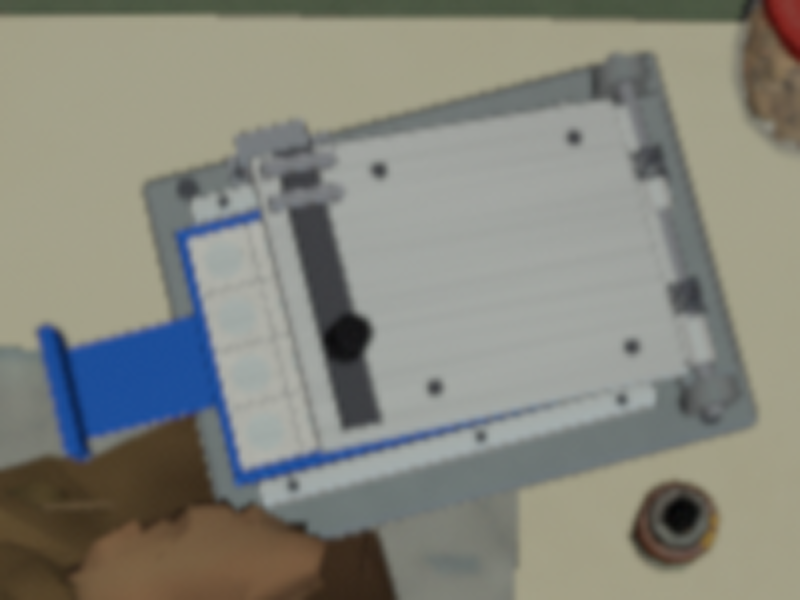

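Run:
```python
from h import *
c=camera_params("top")
P=lambda x,y,z: onz(c,165+x/4-.4,125+y/4-.4,z)[:2]
FK,BK,BD=P(145,183,.018),P(657,52,.018),P(757,425,.018)
print(np.linalg.norm(BK-FK),np.linalg.norm(BK-BD))
ex=(BK-FK)/np.linalg.norm(BK-FK); ey0=(BK-BD)/np.linalg.norm(BK-BD)
print(ex,ey0, ex@ey0)
a=np.arctan2(ex[1],ex[0]); b=np.arctan2(ey0[1],ey0[0])-np.pi/2; print(np.degrees([a,b]))
th=(a*2+b)/3; ex=np.array([np.cos(th),np.sin(th)]); ey=np.array([-ex[1],ex[0]])
o=(FK+BD)/2
print("origin",o, "yaw",np.degrees(th))
for n,x,y,z in [("handle top front A",38,328,.046),("B",70,460,.046),("knob top",348,325,.1155),("bar end near",361,428,.085),("keeper",270,140,.056)]:
    p=P(x,y,z); d=p-o; print(n,p.round(4),(d@ex).round(4),(d@ey).round(4))
s=sense(); from scipy.spatial.transform import Rotation as R
print(R.from_rotvec(s["tool_rot"]).as_matrix().round(3))
c2=camera_params("scene")
O=np.array([*o,0]); X=np.array([*ex,0]);Y=np.array([*ey,0]);Z=np.array([0,0,1])
im=cv2.imread("pics/a_scene.png"); 
for n,l in dict(FK=(-.115,.085,.018),BK=(.115,.085,.018),BD=(.115,-.085,.018),FD=(-.115,-.085,.018),knob=(-.051,0,.1155)).items():
    q=proj(c2,O+l[0]*X+l[1]*Y+l[2]*Z); print(n,q.round(1)); cv2.circle(im,tuple(int(round(t*8)) for t in q),12,(0,0,255),-1,shift=3) if 0 else cv2.drawMarker(im,tuple(np.round(q).astype(int)),(0,0,255),0,5)
cv2.imwrite("pics/a_scc.png",cv2.resize(im[150:310,160:350],None,fx=4,fy=3.7 if 0 else 4)[:600])
```

```text
0.22795233138584903 0.1670363012192102
[ 0.26958495 -0.96297661] [0.96609695 0.25817957] 0.011824303950319387
[-74.36042983 -75.03792833]
origin [0.55029454 0.01505515] yaw -74.58626265886292
handle top front A [0.5314 0.1824] -0.1663 0.0262
B [0.4769 0.1659] -0.1649 -0.0306
knob top [0.5229 0.0466] -0.0377 -0.018
bar end near [0.4878 0.0433] -0.0438 -0.0528
keeper [0.61   0.0875] -0.054 0.0768
[[-0.001  0.341  0.94 ]
 [-0.002  0.94  -0.341]
 [-1.    -0.002 -0.   ]]
FK [173.6 246.2]
BK [256.2 171.2]
BD [328.1 210.2]
FD [249.5 297.5]
knob [230.7 209.6]
```

View pics/a_scc.png

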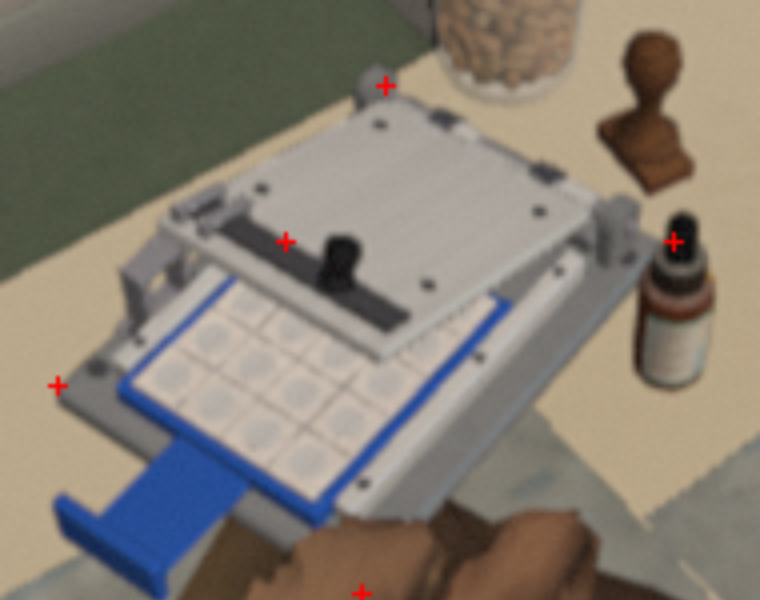

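The red marks agree with the base corners to about 3 mm. The knob is at scene (245,211), and from the top view I put it at press y ≈ -18 mm. I'll move in front of the tray handle, turning the tool to the press axes.

```bash
python3 -m jog '[[[0,-2.86,3.62],0],[[0,-2.86,3.62],0],[[0,-2.86,3.62],0],[[0,-2.86,3.62],0],[[0,-2.86,3.62],0],[[0,-2.86,3.62],0],[[0,-2.86,3.62],0],[[0,-2.86,3.62],0],[[0,-2.86,3.62],0],[[0,-2.86,3.62],0],[[0,-2.86,3.62],0]]' 1 10; python3 -m jog '[[[0,0,0],9.1],[[0,0,0],9.1],[[0,0,0],9.1],[[0,0,0],9.1],[[0,0,0],9.1],[[0,0,0],9.1],[[0,0,0],0],[[0,0,0],0]]'
python3 - <<'E'
from h import *
from scipy.spatial.transform import Rotation as R
s=sense(); print(s["tool_pos"],R.from_rotvec(s["tool_rot"]).as_matrix().round(3),s["time_s"],s["wrist_force"])
c=camera_params("wrist"); np.save("w1.npy",c)
a=save("wrist","b_wrist")
E
```

```text
time_s: 1.48
tool_pos: [0.4975, 0.2016, 0.2383]
tool_rot: [0.273, 1.554, -0.273]
wrist_force: [0.7, 0.4, -0.5]
opening: 0.0005
time_s: 2.48
tool_pos: [0.497, 0.203, 0.2384]
tool_rot: [1.006, 1.326, -1.006]
wrist_force: [0.7, -0.1, 0.5]
opening: 0.0004
[0.49696927 0.20304699 0.23841208] [[-0.001  0.963  0.269]
 [-0.     0.269 -0.963]
 [-1.    -0.001  0.   ]] 2.475 [ 0.71944424 -0.05538317  0.54651415]
```

View pics/b_wrist.png

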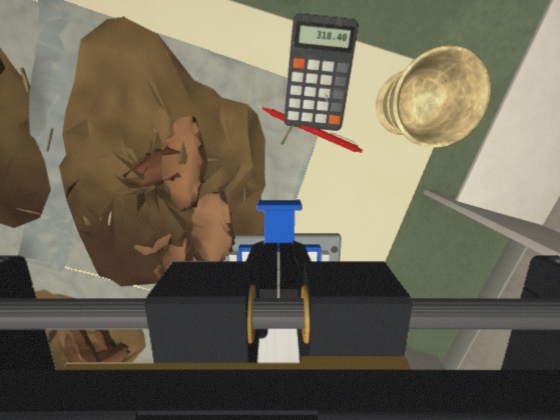

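Wrist view: the handle plate runs from (257,203) to (300,203), directly ahead of the closed fingers at (279,250). Image up is press -x.

Run:
```python
from h import *
from scipy.spatial.transform import Rotation as R
c=np.load("w1.npy",allow_pickle=True).item()
im=cv2.imread("pics/b_wrist.png"); m=cv2.inRange(cv2.cvtColor(im,cv2.COLOR_BGR2HSV),(100,150,60),(130,255,255))
ys,xs=np.nonzero(m[190:235,230:330]); ys+=190; xs+=230
top=[ (x,ys[xs==x].min()) for x in (262,270,279,288,296)]; print(top, xs[ys<208].min(),xs[ys<208].max())
s=sense(); p0=np.array(s["tool_pos"]); M=R.from_rotvec(s["tool_rot"]).as_matrix()
for u,v in top+[(xs[ys<208].min(),206),(xs[ys<208].max()+1,206)]:
    for z in (.046,):
        p=onz(c,u,v,z); print(p.round(4),"tool frame mm",((M.T@(p-p0))*1000).round(1))
```

```text
[(262, np.int64(201)), (270, np.int64(201)), (279, np.int64(201)), (288, np.int64(201)), (296, np.int64(201))] 257 300
[0.4837 0.1768 0.046 ] tool frame mm [192.5 -19.8  21.7]
[0.4931 0.1794 0.046 ] tool frame mm [192.5 -10.1  21.7]
[0.5036 0.1823 0.046 ] tool frame mm [192.5   0.8  21.7]
[0.5141 0.1853 0.046 ] tool frame mm [192.5  11.7  21.7]
[0.5235 0.1879 0.046 ] tool frame mm [192.5  21.4  21.7]
[0.4795 0.169  0.046 ] tool frame mm [192.5 -26.   28.1]
[0.5312 0.1834 0.046 ] tool frame mm [192.5  27.6  28. ]
```

```bash
python3 -m jog '[[[5,0,0],0],[[5,0,0],0],[[5,0,0],0],[[2,0,0],0],[[2,0,0],0],[[2,0,0],0],[[0,0,0],0]]'; python3 -m jog '[[[0,0,0.7],0],[[0,0,0.7],0],[[0,0,0.5],0],[[0,0,0.5],0]]'
```

```text
time_s: 3.4
tool_pos: [0.4956, 0.2025, 0.027]
tool_rot: [1.005, 1.328, -1.01]
wrist_force: [-0.6, -0.3, 0.2]
opening: 0.0006
time_s: 3.9
tool_pos: [0.5046, 0.18, 0.0296]
tool_rot: [1.01, 1.324, -1.006]
wrist_force: [-0.1, 1.7, 0.9]
opening: 0.0007
```

```bash
python3 -m jog '[[[0,0,0.6],0],[[0,0,0.6],0],[[0,0,0.6],0],[[0,0,0.6],0],[[0,0,0.3],0]]'; python3 -m jog '[[[0,0,0.2],0],[[0,0,0.2],0]]';python3 -m jog '[[[0,0,0.2],0],[[0,0,0.2],0]]'
```

```text
time_s: 4.53
tool_pos: [0.5109, 0.1535, 0.0286]
tool_rot: [1.008, 1.325, -1.008]
wrist_force: [1.3, 2.6, 0.3]
opening: 0.0005
time_s: 4.78
tool_pos: [0.5116, 0.1511, 0.0287]
tool_rot: [1.01, 1.326, -1.008]
wrist_force: [-1.6, 11.2, 1.5]
opening: 0.0004
time_s: 5.03
tool_pos: [0.5116, 0.1509, 0.0288]
tool_rot: [1.015, 1.33, -1.007]
wrist_force: [-6.3, 28.3, 1.7]
opening: 0.0007
```

The tray is at its stop (28 N reaction, no further travel). I'll back off and raise, then look again.

```bash
python3 -m jog '[[[0,0,-1.2],0],[[0,0,-1.2],0],[[-5,0,0],0],[[-5,0,0],0],[[-5,0,0],0],[[-4,0,0],0],[[0,0,0],0],[[0,0,0],0]]'
python3 - <<'E'
from h import *
a=save("scene","c_scene"); b=save("top","c_top")
A=cv2.resize(a[160:300,165:345],None,fx=4,fy=4,interpolation=cv2.INTER_CUBIC)
cv2.imwrite("pics/c_sc.png",A[:,:,::-1])
# dark knob blob in both
for n,im,r in (("scene",a,(195,235,225,265)),("top",b,(195,225,235,270))):
    sub=im[r[0]:r[1],r[2]:r[3]].max(2)
    m=(sub<45).astype(np.uint8); k,l,st,ce=cv2.connectedComponentsWithStats(m)
    for i in range(1,k):
        if st[i,4]>8: print(n,st[i],ce[i]+[r[2],r[0]], st[i,:2]+[r[2],r[0]])
E
```

```text
time_s: 6.02
tool_pos: [0.5057, 0.169, 0.2176]
tool_rot: [1.007, 1.326, -1.009]
wrist_force: [-0.3, -0.2, -0.3]
opening: 0.0001
scene [14 15 10 13 92] [244.04347826 216.15217391] [239 210]
top [11  9 11 11 88] [250.85227273 209.20454545] [246 204]
```

View pics/c_sc.png

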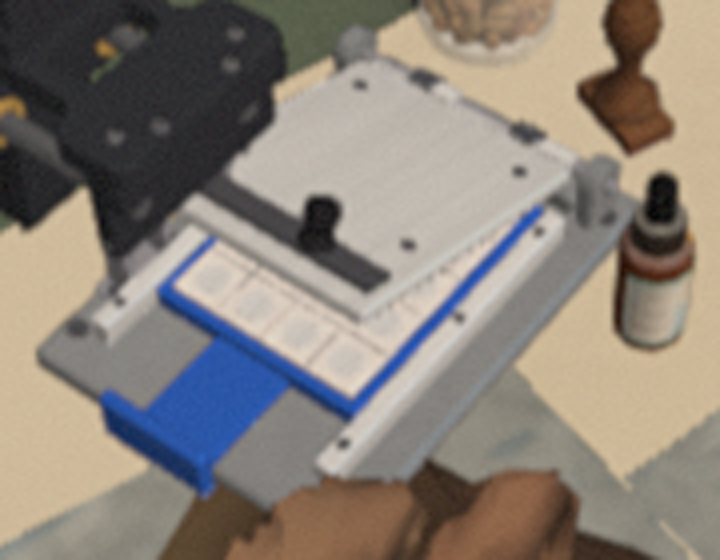

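The tray is home, with its handle close to the base front. The knob is at (244,216) in scene and (251,209) in top. Next I triangulate it.

Run:
```python
from h import *
from scipy.spatial.transform import Rotation as R
def tri(a,b):
    (o1,d1),(o2,d2)=ray(camera_params("scene"),*a),ray(camera_params("top"),*b)
    t=np.linalg.lstsq(np.c_[d1,-d2],o2-o1,rcond=None)[0]; p,q=o1+t[0]*d1,o2+t[1]*d2
    return (p+q)/2,np.linalg.norm(p-q)
k,e=tri((244.0,216.2),(250.9,209.2)); print("knob",k.round(4),e)
s=sense(); p0=np.array(s["tool_pos"]); M=R.from_rotvec(s["tool_rot"]).as_matrix()
print("in tool frame mm",(M.T@(k-p0)*1000).round(1))
# plane check from top only
kt=onz(camera_params("top"),250.9,209.2,.1055); print(kt.round(4),(M.T@(kt-p0)*1000).round(1))
ks=onz(camera_params("scene"),244.0,216.2,.1055); print(ks.round(4),(M.T@(ks-p0)*1000).round(1))
print(M.round(4))
```

```text
knob [0.5205 0.0494 0.1033] 0.0018311093073925704
in tool frame mm [113.2 -16.6 119.2]
[0.5195 0.0485 0.1055] [111.  -17.8 119.8]
[0.5196 0.051  0.1055] [111.  -17.  117.5]
[[-3.900e-03  9.638e-01  2.668e-01]
 [-1.300e-03  2.668e-01 -9.638e-01]
 [-1.000e+00 -4.100e-03  3.000e-04]]
```

```bash
python3 -m jog '[[[0,-0.6,3.5],0],[[0,-0.6,3.5],0],[[0,-0.5,3.5],0],[[0,0,0],0],[[4,0,0],0],[[4,0,0],0],[[2.6,0,0],0],[[0,0,0],0],[[0,0,0],0]]' 0 10; python3 -m jog '[[[0,0,0],0],[[0,0,0],0],[[0,0,0],0]]' 0.5
python3 - <<'E'
from h import *
a=save("scene","d_scene"); w=save("wrist","d_wrist")
A=cv2.resize(a[150:290,170:350],None,fx=3,fy=3); W=cv2.resize(w[150:400,130:430],None,fx=1.8,fy=1.8)
A=A[:,:540]; W=W[:,:540]; H=np.vstack([A[:300],W[:300]]); 
cv2.imwrite("pics/d.png",H[:,:,::-1])
E
```

```text
time_s: 7.25
tool_pos: [0.5184, 0.0643, 0.1131]
tool_rot: [1.008, 1.325, -1.007]
wrist_force: [0.2, -0.5, 0.0]
opening: 0.0442
time_s: 7.62
tool_pos: [0.5186, 0.0637, 0.1135]
tool_rot: [1.009, 1.324, -1.007]
wrist_force: [-0.1, 0.9, 0.0]
opening: 0.0221
```

View pics/d.png

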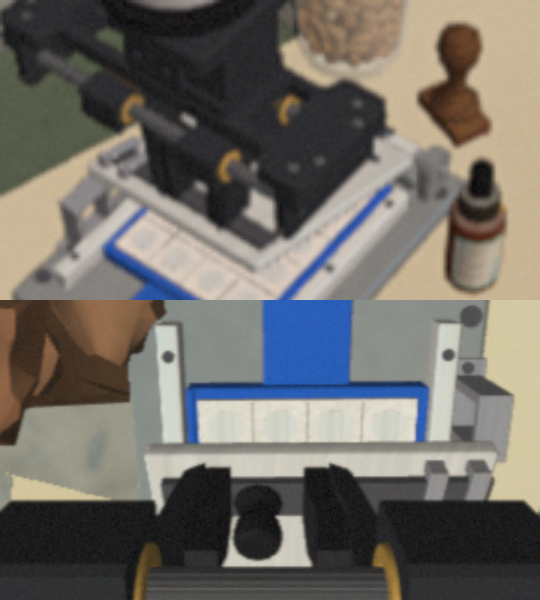

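The wrist view shows the knob between the fingers but about 2 mm towards -y of centre, at crop x=258 with the gap at 230–304. I'll shift -2 mm in y and descend in stages.

```bash
python3 -m jog '[[[0,-0.2,0],0],[[0.7,0,0],0],[[0.7,0,0],0],[[0,0,0],0]]'; python3 -m jog '[[[0.5,0,0],0],[[0.5,0,0],0],[[0.5,0,0],0],[[0.5,0,0],0],[[0,0,0],0]]'
```

```text
time_s: 8.22
tool_pos: [0.5159, 0.0631, 0.0982]
tool_rot: [1.008, 1.326, -1.009]
wrist_force: [-1.4, -0.3, 3.5]
opening: 0.0218
time_s: 8.85
tool_pos: [0.5167, 0.064, 0.0792]
tool_rot: [1.01, 1.325, -1.007]
wrist_force: [-1.1, 3.3, 5.4]
opening: 0.0222
```

```bash
python3 -m jog '[[[0.5,0,0],0],[[0.5,0,0],0],[[0.5,0,0],0],[[0.4,0,0],0],[[0.2,0,0],0],[[0,0,0],0]]'; python3 -m jog '[[[0.1,0,0],0],[[0.1,0,0],0],[[0.1,0,0],0],[[0,0,0],0]]'
```

```text
time_s: 9.6
tool_pos: [0.517, 0.0641, 0.0586]
tool_rot: [1.01, 1.325, -1.007]
wrist_force: [-1.3, 4.8, 7.2]
opening: 0.0219
time_s: 10.1
tool_pos: [0.517, 0.0641, 0.0557]
tool_rot: [1.01, 1.325, -1.007]
wrist_force: [-1.8, 4.3, 6.6]
opening: 0.0219
```

```bash
python3 -m jog '[[[0.1,0,0],0],[[0.1,0,0],0],[[0.1,0,0],0],[[0.1,0,0],0],[[0,0,0],0]]'; python3 -m jog '[[[0.1,0,0],0],[[0.05,0,0],0],[[0,0,0],0]]';python3 -m jog '[[[0.05,0,0],0],[[0.05,0,0],0],[[0,0,0],0]]'
```

```text
time_s: 10.72
tool_pos: [0.517, 0.0642, 0.0517]
tool_rot: [1.01, 1.325, -1.007]
wrist_force: [-1.2, 5.1, 6.4]
opening: 0.0219
time_s: 11.1
tool_pos: [0.517, 0.0641, 0.0502]
tool_rot: [1.01, 1.325, -1.007]
wrist_force: [-2.2, 4.4, 5.8]
opening: 0.0221
time_s: 11.48
tool_pos: [0.517, 0.0642, 0.0493]
tool_rot: [1.01, 1.325, -1.006]
wrist_force: [-1.8, 4.9, 7.2]
opening: 0.0218
```

```bash
python3 -m jog '[[[0.05,0,0],0],[[0.05,0,0],0],[[0,0,0],0]]';python3 -m jog '[[[0.05,0,0],0],[[0,0,0],0]]';python3 -m jog '[[[0.05,0,0],0],[[0,0,0],0]]'
```

```text
time_s: 11.85
tool_pos: [0.5172, 0.0643, 0.0488]
tool_rot: [1.01, 1.325, -1.006]
wrist_force: [-2.4, 5.1, 9.2]
opening: 0.022
time_s: 12.1
tool_pos: [0.5176, 0.0644, 0.0487]
tool_rot: [1.011, 1.324, -1.006]
wrist_force: [-3.1, 4.1, 11.5]
opening: 0.0225
time_s: 12.35
tool_pos: [0.5181, 0.0645, 0.0486]
tool_rot: [1.011, 1.323, -1.005]
wrist_force: [-2.2, 5.7, 13.4]
opening: 0.0223
```

```bash
python3 -m jog '[[[0.05,0,0],0],[[0,0,0],0],[[0,0,0],0]]';python3 -m jog '[[[0,0,0],0],[[0,0,0],0],[[0,0,0],0],[[0,0,0],0],[[0,0,0],0]]';python3 -m jog '[[[0,0,0],0],[[0,0,0],0],[[0,0,0],0],[[0,0,0],0],[[0,0,0],0]]'
```

```text
time_s: 12.72
tool_pos: [0.5186, 0.0646, 0.0486]
tool_rot: [1.012, 1.323, -1.004]
wrist_force: [-3.3, 5.6, 14.0]
opening: 0.0218
time_s: 13.35
tool_pos: [0.5186, 0.0646, 0.0486]
tool_rot: [1.012, 1.323, -1.004]
wrist_force: [-3.0, 5.9, 14.8]
opening: 0.022
time_s: 13.98
tool_pos: [0.5185, 0.0646, 0.0486]
tool_rot: [1.012, 1.323, -1.004]
wrist_force: [-3.3, 6.2, 15.6]
opening: 0.0219
```

```bash
python3 -m jog '[[[0,0.15,0],0],[[0,0.15,0],0],[[0,0.15,0],0],[[0,0,0],0]]';python3 -m jog '[[[0,0.15,0],0],[[0,0.15,0],0],[[0,0.15,0],0],[[0,0,0],0]]'
```

```text
time_s: 14.48
tool_pos: [0.523, 0.0659, 0.0486]
tool_rot: [1.012, 1.323, -1.004]
wrist_force: [-2.9, 6.0, 14.5]
opening: 0.0222
time_s: 14.98
tool_pos: [0.5273, 0.0671, 0.0486]
tool_rot: [1.012, 1.323, -1.004]
wrist_force: [-3.4, 6.9, 14.8]
opening: 0.022
```

```bash
python3 -m jog '[[[0,0.15,0],0],[[0,0.15,0],0],[[0,0.15,0],0],[[0,0,0],0]]';python3 -m jog '[[[0,0.15,0],0],[[0,0.15,0],0],[[0,0.15,0],0],[[0,0,0],0]]';python3 -m jog '[[[0,0.1,0],0],[[0,0.1,0],0],[[0,0,0],0]]'
```

```text
time_s: 15.48
tool_pos: [0.5316, 0.0683, 0.0486]
tool_rot: [1.012, 1.323, -1.004]
wrist_force: [-3.6, 5.9, 14.8]
opening: 0.022
time_s: 15.98
tool_pos: [0.5354, 0.0694, 0.0485]
tool_rot: [1.011, 1.324, -1.005]
wrist_force: [-4.7, 6.7, 15.0]
opening: 0.0222
time_s: 16.35
tool_pos: [0.5356, 0.0695, 0.0484]
tool_rot: [1.009, 1.326, -1.008]
wrist_force: [-9.5, 3.7, 20.5]
opening: 0.0223
```

```bash
python3 -m jog '[[[-0.1,0,0],0],[[0,0,0],0]]'
python3 - <<'E'
from h import *
w=save("wrist","e_wrist"); a=save("scene","e_scene")
A=cv2.resize(a[150:290,170:350],None,fx=3,fy=3)[:300,:540]; W=cv2.resize(w[150:400,130:430],None,fx=1.8,fy=1.8)[:300,:540]
cv2.imwrite("pics/e.png",np.vstack([A,W])[:,:,::-1])
E
```

```text
time_s: 16.6
tool_pos: [0.5355, 0.0695, 0.0486]
tool_rot: [1.009, 1.326, -1.007]
wrist_force: [-7.3, 3.9, 14.8]
opening: 0.0218
```

View pics/e.png

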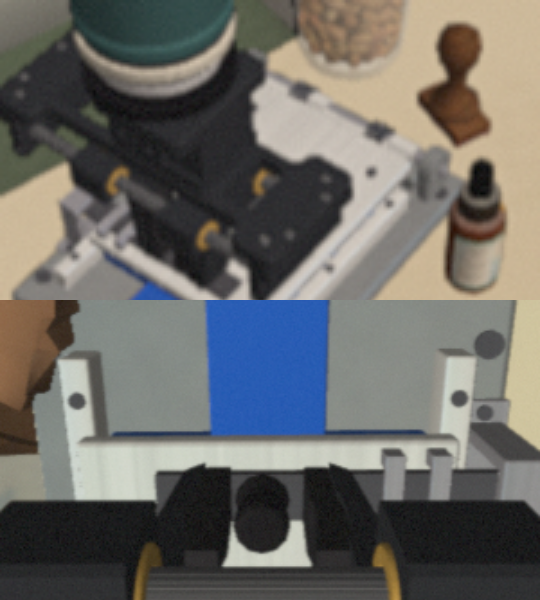

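The bolt's nose is now under the keeper and the knob is centred at crop x=262. I'll ease the down force slightly and nudge on to confirm it is at the stop.

```bash
python3 -m jog '[[[-0.1,0,0],0],[[0,0,0],0]]'; python3 -m jog '[[[0,0.15,0],0],[[0,0.1,0],0],[[0,0,0],0]]'
```

```text
time_s: 16.95
tool_pos: [0.5356, 0.0693, 0.0488]
tool_rot: [1.009, 1.326, -1.007]
wrist_force: [-3.6, 3.0, 8.9]
opening: 0.0219
time_s: 17.32
tool_pos: [0.5358, 0.0694, 0.0487]
tool_rot: [1.006, 1.329, -1.011]
wrist_force: [-10.8, 1.8, 15.5]
opening: 0.0218
```

```bash
python3 -m jog '[[[-0.03,0.1,0],0],[[-0.03,0.1,0],0],[[0,0,0],0]]'
```

```text
time_s: 17.7
tool_pos: [0.5373, 0.0695, 0.0488]
tool_rot: [1.005, 1.329, -1.012]
wrist_force: [-9.0, 0.4, 13.5]
opening: 0.0217
```

```bash
python3 -m jog '[[[-0.06,0.1,0],0],[[-0.06,0.1,0],0],[[0,0,0],0]]'; python3 -m jog '[[[-0.05,0.1,0],0],[[-0.05,0.1,0],0],[[0,0,0],0]]'
```

```text
time_s: 18.08
tool_pos: [0.5373, 0.0695, 0.0489]
tool_rot: [1.003, 1.332, -1.015]
wrist_force: [-11.2, -1.3, 11.5]
opening: 0.0222
time_s: 18.45
tool_pos: [0.5375, 0.0696, 0.0489]
tool_rot: [1.001, 1.335, -1.017]
wrist_force: [-13.4, -2.6, 10.5]
opening: 0.0221
```

```bash
python3 -m jog '[[[-0.2,0,0],0],[[-0.2,0,0],0],[[-0.1,-0.1,0],0],[[0,-0.3,0],0],[[0,-0.2,0],0],[[0,0,0],0]]'; python3 -m jog '[[[-1,0,0],0],[[-2,0,0],0],[[-4,0,0],0],[[-6,0,0],0],[[0,0,-6],0],[[0,0,-6],0],[[0,0,-6],0],[[0,0,0],0]]'
python3 - <<'E'
from h import *
b=save("top","f_top");a=save("scene","f_scene")
A=cv2.resize(a[160:300,165:345],None,fx=2.8,fy=2.8); B=cv2.resize(b[90:275,165:410],None,fx=2,fy=2)[:,:504]
H=np.zeros((370+230,504,3),np.uint8); H[:370,:490]=B; A=A[110:340,:504]; H[370:370+A.shape[0],:A.shape[1]]=A
cv2.imwrite("pics/f.png",H[:,:,::-1])
E
```

```text
time_s: 19.2
tool_pos: [0.5378, 0.069, 0.0555]
tool_rot: [1.008, 1.325, -1.008]
wrist_force: [-2.2, -0.8, -1.6]
opening: 0.0222
time_s: 20.2
tool_pos: [0.4899, 0.2467, 0.1875]
tool_rot: [1.007, 1.326, -1.0]
wrist_force: [0.3, -0.8, -0.2]
opening: 0.0219
```

View pics/f.png

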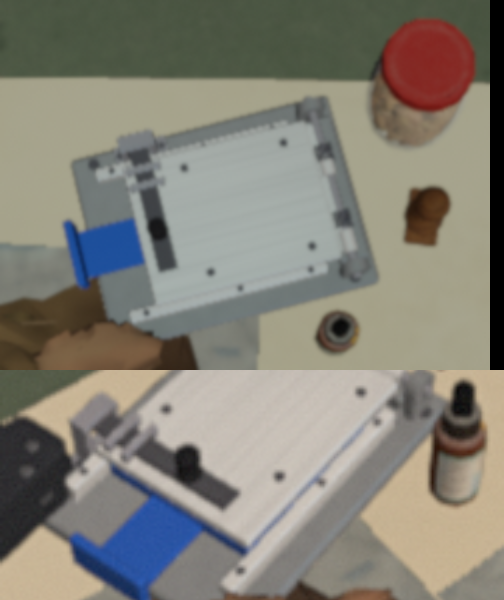

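The platen stays level and the bolt is in the keeper; dropper, jar and stamp have not moved. A numeric check of the bolt travel and the loose things before handing in.

Run:
```python
from h import *
c=camera_params("top"); ey=np.array([.9638,.2668]); ex=np.array([.2668,-.9638])
b=cv2.imread("pics/f_top.png"); a=cv2.imread("pics/a_top.png")
m=(b[190:220,230:265].max(2)<40).astype(np.uint8); k,l,st,ce=cv2.connectedComponentsWithStats(m)
i=1+st[1:,4].argmax(); q=ce[i]+[230,190]; p=onz(c,*q,.060)[:2]; p1=onz(c,250.9,209.2,.1055)[:2]
print(q,st[i],"travel y mm",(p-p1)@ey*1000, "x",(p-p1)@ex*1000)
for n,r in dict(jar=(95,165,345,405),stamp=(178,216,362,394),dropper=(242,270,320,348)).items():
    A=a[r[0]:r[1],r[2]:r[3]].astype(np.float32);B=b[r[0]:r[1],r[2]:r[3]].astype(np.float32)
    print(n,"meandiff",abs(A-B).mean(),cv2.phaseCorrelate(A.mean(2),B.mean(2))[0])
```

```text
[243.44776119 204.1641791 ] [10  9  8 11 67] travel y mm 19.516703734073232 x -12.18499406860603
jar meandiff 1.5919842 (-0.01839181929835476, 0.014029176407532873)
stamp meandiff 1.7653508 (0.01752431406187327, -0.032114073465383086)
dropper meandiff 1.8039966 (0.014682707976755083, -0.027460901823975092)
```

```bash
python3 -c "
from workcell import *
print(sense()['time_s'],sense()['wrist_force']); print(job_done())"
```

```text
20.3 [ 0.45933893 -0.23907783  0.19030617]
the job is handed in; nothing more can be done
None
```

The blister card is sealed and I've handed the job in, at about 20 s on the robot's clock.

- **Tray:** I pushed it to its stop, with about 28 N of reaction against the handle plate and no further travel.
- **Pressing:** I straddled the knob and pressed the platen down on the bolt until it was level, then held it at 14–15.6 N for more than 1.2 s.
- **Bolt:** Still holding down, I slid it home under the keeper and nudged it against its stop with about 13 N sideways.
- **Force limit:** The down force touched 20.5 N for one reading as the bolt met its stop, and I eased it back within a quarter of a second. I only see the force at the end of each move, so readings in between could have been higher.
- **Bolt drag while pressing:** The bolt may have crept up to about 1.6 mm with the fingers before I meant to slide it.

**Last checks, with the robot clear:**
- The platen stays level.
- The knob has moved 19.5 mm by camera, against 20 mm for fully home. That is within the camera's error of about 2 mm.
- The tray is home.
- The dropper bottle, jar and stamp have not moved (image shift under 0.04 px).
- No check failed.

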